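# Zero the coffee grinder and set it for filter

## Task

The coffee grinder has been cleaned and its burrs have lost their zero. Push its grind lever clockwise (seen from above, towards the small dots), without forcing it, until you feel the burrs touch, and then back it off the other way by 45 degrees (three dots) from that point. Also stand the fallen steel cup upright on the worktop, centred under the grinder's chute, and do not disturb the other things.

Things in the scene. Friction and masses are not known exactly. Their poses are not given: they have to be found in the camera images.
- grinder: Cream burr coffee grinder, fixed, 361 mm high. Origin on the worktop on the vertical burr axis; x axis from its front to its back, z up. Head radius 60 mm (z 138 to 222), above it a dark dial ring (radius 74) with white dots every 15 degrees, small = fine, large = coarse; hopper radius 59 mm, z 266 to 361. Motor column behind the chute: front face at x = -38 mm, its foot at x = -40 mm, 24 mm high.
- chute (a point): Centre of the lower end of the steel chute (27 mm wide), 110 mm in front of the burr axis, 142 mm above the worktop. The chute's housing above it is 44 mm wide, z 166 to 208 mm, and reaches 18 mm in front of this point.
- lever: Grind lever: a steel collar on the burr axis below the hopper, with one arm (12 mm wide) that swings level. Origin on the axis, z 236 mm; x axis out along the arm, z up. Light friction (2 to 3 N at the knob); stays where left. Clockwise from above (to the robot's left when it points at the robot) is finer, until the burrs touch: a firm stop. Over 30 N on the lever harms the burrs.
- knob (a point): Middle of the black round knob (21 mm thick, 118 to 162 mm from the axis) at the arm's end, 140 mm from the axis, z 248 mm. The burrs' touching point cannot be seen, only felt: it has drifted by up to 13 degrees either way and lies 48 to 67 degrees clockwise of where the lever stands at first, with the arm towards the grinder's front left.
- cup: Brushed steel dosing cup, straight, 59 mm outside diameter (61 mm at the rim), 70 mm high, 3 mm wall, about 0.14 kg. Origin at the centre of its underside; its z axis points from the bottom to the mouth. It lies on its side at first, the mouth to the robot's right or right front.
- coffee_jar: Coffee jar with a red lid, 81 mm wide, 163 mm high, origin under its centre. Leave it alone.
- sugar_canister: Round grey-white canister with a lid, 102 mm wide, 130 mm high, origin under its centre. Leave it alone.
- mug: Striped mug, 84 mm wide, 95 mm high, origin under its centre. Leave it alone.
- spoon_rest: Flat white china spoon rest, 65 x 134 x 15 mm, origin under its centre. Leave it alone.

How it is judged:
On the way:
1. the lever has been pushed clockwise to the point where the burrs touch (within 3 degrees) (y of burrs_c0 in the frame of lever above 0.0301 m), for 0.2 s.
At the end, for the whole second after the job is handed in: The lever rests 45 degrees (within 6) counter-clockwise of the point where the burrs touch; the cup stands still and upright (within about 5 degrees) on the worktop, its centre within 16 mm of the chute's axis (y of burrs_c0 in the frame of lever between -0.0047 and 0.0047 m and angular speed of lever below 0.05 rad/s and angle between cup's own z axis and vertical below 0.08 rad and height (world z) of cup below 0.006 m and horizontal distance between cup and chute below 0.016 m and linear speed of cup below 0.02 m/s).
It fails at once if more than 30 N on the lever (contact force between anything else and lever above 30 N).
It fails at once if one of the other things (jar, canister, mug, spoon rest) is moved by more than 30 mm (distance of any of coffee_jar, sugar_canister, mug, spoon_rest from where it was at the start of the episode above 0.03 m).
It also fails if it takes over 72 s, if anything falls off the work surface, if the arm or the gripper's body presses on something with over 40 N, if the wrist force passes 120 N, or if a joint passes its speed limit or range.

## Robot

A 6-joint arm with a two-finger parallel gripper is mounted at the origin on a cart in front of the work surface, level with it; the furniture and walls round the work are solid. World frame = base frame: x ahead of the robot, y to its left, z up, the work surface at z = 0. Lengths are in m, angles in rad, forces in N, time in s.
With the tool pointing down it reaches from about 0.25 to 0.85 m from the base axis. Payload 12.5 kg.
Tool frame: the origin (TCP) lies where the fingers leave the gripper's body, on its centre line; the fingertips stand 84 mm ahead of it and the grasp point (between the pads) lies 65 mm ahead of it (env.tcp_to_grasp is the distance from the TCP to the grasp point, in m); z points along the fingers, y is the direction in which the jaws open and shut (so a half turn about z gives the same grasp; the last joint's range is limited). The gripper opens to 93 mm and grips with 3 to 60 N. Pads are 15 mm wide; open, the fingers measure 128 mm over their backs; the gripper's body (75 mm by 188 mm) begins 65 mm behind the grasp point.
Start: joints at [1.124, 0.351, 1.652, -0, 1.139, -0.085], TCP at [0.195, 0.514, 0.303] pointing down, gripper open.
Joint ranges: [-2.75, 2.75], [-0.79, 2.1], [0.01, 2.65], [-1.57, 4.71], [0.07, 3.14], [-2.87, 2.87]. Speed limits (rad/s): [2.22, 2.22, 2.79, 3.14, 3.14, 3.14].

## Interface

Orientations are given as a unit quaternion [w, x, y, z].
In Python, from cell import monitor, imaging, env gives the robot as it stands. The module is installed in compiled form; this text tells all that it offers.
- The arm moves only by the shell command python3 -m inch 'ROWS' [OPENING] [FORCE]. ROWS is JSON, a list of rows, each an object of numbers: "dx", "dy", "dz": the shift along the world's x, y, z in m; "rx", "ry", "rz": the turn, a rotation vector about the world's x, y, z in degrees. A call has 1 to 20 rows; each row shifts and turns the pose as measured when the row begins; what a row does not reach is not made up. A row lasts 1/10 s, in which the tool goes at most 50 mm and 8.59 degrees, less where a joint would pass 70% of its speed; a pose out of reach is approached as far as the arm can. A call is refused whole if a number of a shift passes 0.05 or a number of a turn 8.59, either way. A call with a gripper value outside its range is refused whole. OPENING is the gripper command: -1 is shut, 1 is fully open, values between are in proportion, set as the call begins (- or left out, the last holds). The fingers move at their own pace and stop on an object; FORCE is the grip in N (left out, the last holds). Time passes only in rows, so rows that do not move let the fingers close. It gives the time, the measured TCP pose, the force and the opening at its end, in the units of the state.
- monitor.read_state(): the state, without advancing time (a new reading comes with each control period).
- imaging.capture(name): name is "scene" or "side" or "wrist"; returns (picture, depth): 400x640x3 uint8, blue, green, red; 400x640 float32, m along the optical axis (not along the pixel's ray), 0 where there is no reading.
- imaging.camera_params(name): a dict with "K" (3x3 intrinsics, pixels), "eye" and "attitude" of the camera in the world; the wrist camera has in their place "T_tool_cam" (4x4, takes a point from camera to tool coordinates, whose origin is the TCP and whose axes are the flange's). Camera axes: x right, y down, z forward; pixel columns grow to the right and rows downward; lengths in m; the calibration is good to about 2 mm. The wrist camera is an equidistant fisheye: a pixel r from the principal point sees the ray r / f radians off the axis. A picture is of the moment at which its call begins: read the wrist's pose just before it. camera_params takes no time and is no camera call.
- env.finish_job(): hands the job in, once; it reports no verdict.
The state is a dict: "clock": time; "q": joint angles; "joint_vel": joint speeds; "effort": joint torques, N m; "tool_pos": TCP position; "orientation": TCP orientation; "wrist_force": force on the tool from outside, world axes, zero at the start; "torque": the same for the moment, N m; "width": opening from 0.0 (shut) to 1.0 (fully open).
Only numpy, scipy, OpenCV 4.12 (cv2) and the standard library are available. Lean on these libraries where they do the work, as an engineer would, in place of code of your own. Each camera call takes 0.05 s, during which the arm holds its last target. There are 200 camera calls.

## Working session

There is one attempt and no reset: what is moved stays moved. The work goes in short steps, Python scripts to look and compute and a shell command to move; the robot and the scene stay as the last step left them, time stands still between calls to the robot, and variables do not carry over. Pictures are saved under pics/ and viewed, about 8 in all and at most 12, crops included, and the job is handed in when it is done.

```bash
mkdir -p pics; cat > h.py <<'E'
import numpy as np, cv2
from cell import monitor, imaging, env
from scipy.spatial.transform import Rotation as R
def att(p):
    a=np.array(p["attitude"],float)
    return a if a.shape==(3,3) else R.from_quat(a[[1,2,3,0]]).as_matrix()
def pts(name,d):  # world points per pixel (pinhole)
    p=imaging.camera_params(name);K=np.array(p["K"])
    v,u=np.mgrid[:400,:640]
    c=np.stack([(u-K[0,2])/K[0,0]*d,(v-K[1,2])/K[1,1]*d,d],-1)
    return c@att(p).T+np.array(p["eye"])
E
python3 - <<'E'
from h import *
for n in("scene","side"):
    im,d=imaging.capture(n);cv2.imwrite(f"pics/{n}0.png",im);np.savez(f"{n}0.npz",im=im,d=d)
    print(n,imaging.camera_params(n), d.min(),d.max())
print(imaging.camera_params("wrist"));print(monitor.read_state())
E
```

```text
scene {'K': array([[383.19634141,   0.        , 318.20053664],
       [  0.        , 383.19634141, 201.12737635],
       [  0.        ,   0.        ,   1.        ]]), 'eye': array([-0.21390504, -0.6947467 ,  1.0799574 ]), 'attitude': array([-0.3877649 ,  0.84461176, -0.3323541 ,  0.16065524])} 0.0 3.887071
side {'K': array([[503.29170731,   0.        , 322.39157629],
       [  0.        , 503.29170731, 201.70043153],
       [  0.        ,   0.        ,   1.        ]]), 'eye': array([-0.47536139, -0.01238551,  1.50121299]), 'attitude': array([-0.23444692,  0.70936139, -0.62809296,  0.21757824])} 0.0 2.778226
{'K': array([[309.70691629,   0.        , 319.34776133],
       [  0.        , 309.70691629, 202.59059891],
       [  0.        ,   0.        ,   1.        ]]), 'T_tool_cam': array([[ 1.13867022e-04, -9.55389159e-01, -2.95349864e-01,
         8.34352110e-02],
       [ 9.99999834e-01, -5.78864062e-05,  5.72781872e-04,
         7.06911373e-04],
       [-5.64326333e-04, -2.95349880e-01,  9.55388994e-01,
        -8.05426640e-02],
       [ 0.00000000e+00,  0.00000000e+00,  0.00000000e+00,
         1.00000000e+00]])}
{'clock': 0.1, 'q': array([ 1.12439929e+00,  3.51177112e-01,  1.65230674e+00, -1.20555113e-05,
        1.13911186e+00, -8.46144142e-02]), 'joint_vel': array([ 0.00023597, -0.00218053, -0.0021745 ,  0.000726  ,  0.00087207,
        0.00089703]), 'effort': array([ 6.55478361e-04, -4.98033285e+01, -2.85703325e+01,  6.99839252e-02,
        2.38350680e-02, -2.50382806e-05]), 'tool_pos': array([0.19456512, 0.5142177 , 0.30227838]), 'orientation': array([-1.26317379e-04,  1.79903908e-01,  9.83684061e-01, -4.85388846e-04]), 'wrist_force': array([ 0.01875774, -0.27602378,  0.79080911]), 'torque': array([-0.03597484,  0.03486995, -0.04541581]), 'width': 0.9993481389578951}
```

View pics/scene0.png

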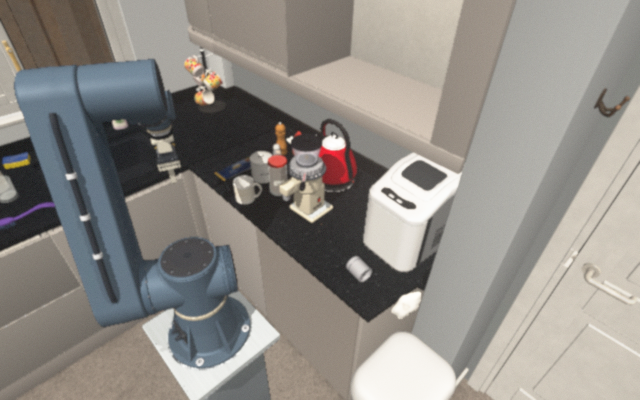

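View pics/side0.png

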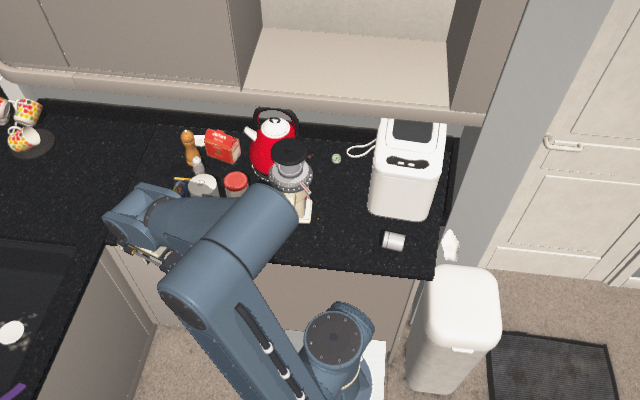

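The scene view shows the grinder around (308,175), the cup lying at (359,268), the jar at (278,172), the mug at (245,190) and the kettle at (338,165). In the side view the cup is at (394,241), the grinder hopper at (290,160) and the jar at (236,184). Next I'll enlarge the grinder in both views and get depth points.

```bash
python3 - <<'E'
from h import *
a=np.load("scene0.npz");b=np.load("side0.npz")
c1=cv2.resize(a["im"][125:225,220:370],None,fx=5,fy=5,interpolation=cv2.INTER_CUBIC)[:, :780]
c2=cv2.resize(b["im"][130:230,170:330],None,fx=5,fy=5,interpolation=cv2.INTER_CUBIC)
cv2.imwrite("pics/c1.png",c1);cv2.imwrite("pics/c2.png",c2)
for n,z,(u0,u1,v0,v1) in(("scene",a,(335,385,245,290)),("side",b,(372,416,222,260))):
    P=pts(n,z["d"])[v0:v1,u0:u1].reshape(-1,3);ok=z["d"][v0:v1,u0:u1].ravel()>0
    m=ok&(P[:,2]>.012)&(P[:,2]<.1);Q=P[m]
    print(n,m.sum(),"cup ",Q.mean(0),Q.min(0),Q.max(0),"table z",np.median(P[ok&~m,2]))
    top=Q[Q[:,2]>np.percentile(Q[:,2],95)-.012]
    c=top[:,:2].mean(0);w,V=np.linalg.eigh(np.cov(top[:,:2].T));print(" top",top.mean(0),"axis",V[:,1],np.sqrt(w)*np.sqrt(12), np.percentile(Q[:,2],[50,90,98]))
for n,z in(("scene",a),("side",b)):
    P=pts(n,z["d"]);ok=z["d"]>0
    m=ok&(P[...,2]>.01)&(P[...,2]<.5)&(P[...,0]>.2)&(P[...,0]<1.1)&(abs(P[...,1])<.6)
    # crude slab summaries at grinder heights
    for lo,hi in((.05,.1),(.13,.18),(.21,.24),(.24,.262),(.34,.375)):
        s=m&(P[...,2]>lo)&(P[...,2]<hi);nc,l,st,ce=cv2.connectedComponentsWithStats(s.astype(np.uint8))
        for i in range(1,nc):
            if st[i,4]>25:
                q=P[l==i];print(n,lo,st[i],np.round(q[:,:2].min(0),3),np.round(q[:,:2].max(0),3))
E
```

```text
scene 485 cup  [ 0.52762209 -0.16735309  0.04439485] [ 0.46482359 -0.20633785  0.01218483] [ 0.61345698 -0.10479366  0.08668055] table z -0.0018014772225893871
 top [ 0.52086096 -0.16952603  0.05688304] axis [-0.99930645  0.03723735] [0.06566426 0.16252109] [0.04749822 0.05835671 0.07080627]
side 350 cup  [ 0.48994054 -0.16502407  0.04889154] [ 0.4666222  -0.20066166  0.01239957] [ 0.52661294 -0.1290158   0.06630103] table z 0.0005398739394799623
 top [ 0.49812164 -0.16536013  0.05653403] axis [0.11711163 0.99311876] [0.04414889 0.07073225] [0.05249324 0.06043081 0.06349026]
scene 0.05 [312 124  11  16  83] [0.972 0.515] [1.003 0.598]
scene 0.05 [326 130   5   8  28] [0.985 0.482] [1.002 0.515]
scene 0.05 [273 144   8  10  57] [0.716 0.569] [0.754 0.595]
scene 0.05 [351 144  42  30 466] [0.969 0.092] [1.007 0.34 ]
scene 0.05 [251 163  18  12 159] [0.546 0.468] [0.598 0.548]
scene 0.05 [322 163  35  22 354] [0.727 0.161] [0.911 0.26 ]
scene 0.05 [269 173  19  15 150] [0.548 0.354] [0.631 0.412]
scene 0.05 [234 176  28  20 337] [0.403 0.388] [0.497 0.491]
scene 0.05 [294 193  31  19 28
[... 2881 characters left out ...]
0.208] [0.841 0.233]
side 0.21 [461 126  58  66 419] [ 0.623 -0.544] [ 0.916 -0.364]
side 0.21 [268 164  36  32 275] [0.514 0.151] [0.626 0.275]
side 0.21 [372 165  68  24 392] [ 0.599 -0.289] [ 0.665 -0.065]
side 0.21 [304 167   9  20  88] [0.547 0.128] [0.625 0.151]
side 0.24 [253 113   7   7  29] [0.818 0.35 ] [0.834 0.373]
side 0.24 [290 114   9   9  39] [0.821 0.21 ] [0.844 0.239]
side 0.24 [463 130  58  56 303] [ 0.622 -0.543] [ 0.861 -0.363]
side 0.24 [373 159  67  24 313] [ 0.6   -0.284] [ 0.664 -0.066]
side 0.24 [272 161  48  44 536] [0.462 0.091] [0.628 0.26 ]
side 0.34 [470 126  63  40 536] [ 0.621 -0.544] [ 0.78  -0.363]
side 0.34 [271 137  37  29 830] [0.527 0.143] [0.648 0.258]
```

View pics/c1.png

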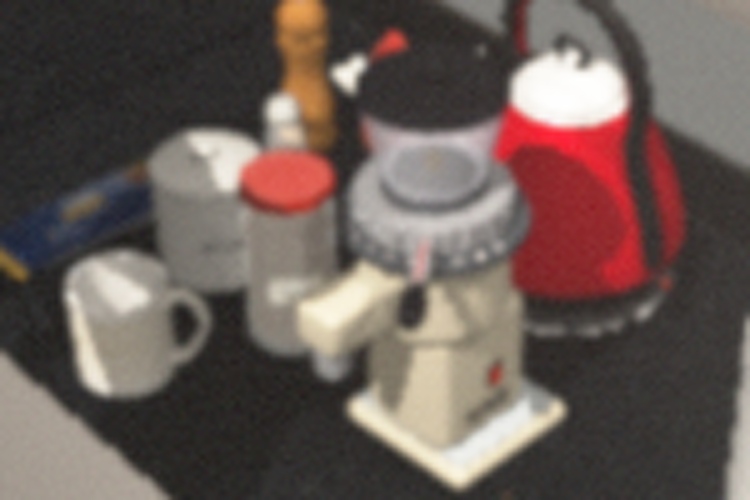

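View pics/c2.png

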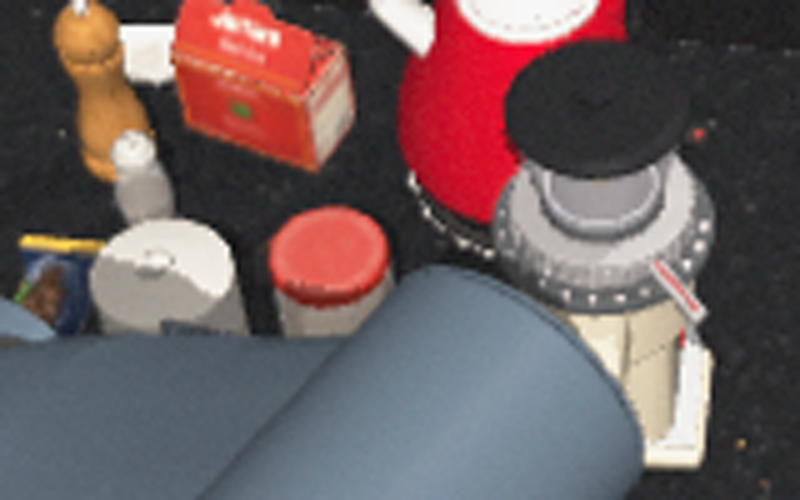

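The scene crop shows the grinder with its chute housing to the left at about (340,310), the chute end at (332,365), the lever arm with its pink line at (420,260) and the knob at (412,305). The side crop shows the lever at (680,290), the hopper lid at (598,108), the jar at (330,255) and the canister at (165,275). Next I'll fit the burr axis, lever direction and chute direction.

```bash
python3 - <<'E'
from h import *
Q={}
for n in("scene","side"):
    z=np.load(n+"0.npz");P=pts(n,z["d"]);ok=z["d"]>0
    near=ok&(abs(P[...,0]-.55)<.2)&(abs(P[...,1]-.18)<.17)
    top=P[near&(P[...,2]>.352)&(P[...,2]<.37)&(np.hypot(P[...,0]-.586,P[...,1]-.199)<.07)]
    h=cv2.convexHull((top[:,:2]).astype(np.float32))
    c,r=cv2.minEnclosingCircle(h);print(n,"lid z",np.median(top[:,2]),"c",c,r)
    C=np.array(c)
    d=np.hypot(P[...,0]-C[0],P[...,1]-C[1])
    ring=P[near&(d<.08)&(P[...,2]>.2)&(P[...,2]<.25)]
    kn=P[near&(d>.085)&(d<.175)&(P[...,2]>.222)&(P[...,2]<.275)]
    if len(kn):
        e=np.median(kn,0)
        a=np.degrees(np.arctan2(kn[:,1]-C[1],kn[:,0]-C[0]))
        dk=np.hypot(kn[:,0]-C[0],kn[:,1]-C[1]);print(" lever",len(kn),e,"ang",np.median(a%360),a.min()%360,a.max()%360,"r",dk.min(),dk.max(),"z",kn[:,2].max())
    ho=P[near&(d>.085)&(d<.15)&(P[...,2]>.17)&(P[...,2]<.213)&(P[...,0]<.56)]
    if len(ho):
        a=np.degrees(np.arctan2(ho[:,1]-C[1],ho[:,0]-C[0]))%360
        t=ho[ho[:,2]>.203];print(" housing",len(ho),np.median(ho,0),"ang",np.percentile(a,[2,50,98]),"top",len(t),t.mean(0) if len(t) else 0)
        if len(t): m=t.mean(0)[:2]-C;print("  top ang",np.degrees(np.arctan2(m[1],m[0]))%360,"rmax",d[near&(d<.16)&(P[...,2]>.17)&(P[...,2]<.213)].max())
    ft=P[near&(P[...,2]>.015)&(P[...,2]<.035)&(d<.16)];
    if len(ft): print(" foot",len(ft),cv2.minAreaRect(ft[:,:2].astype(np.float32)))
E
```

```text
scene lid z 0.35743515629976974 c (0.5875144004821777, 0.1987505853176117) 0.013180455192923546
 lever 69 [0.48064562 0.10498909 0.25071054] ang 221.3653699967781 216.79601532304426 224.87897187860497 r 0.08553964051811806 0.16604311541019048 z 0.2589126218351083
 housing 192 [0.47419434 0.18248798 0.19927489] ang [174.0966056  188.00782301 196.14574282] top 70 [0.480768   0.19217067 0.20591996]
  top ang 183.52728257166234 rmax 0.13296202971060556
 foot 274 ((0.6383001208305359, 0.19162476062774658), (0.1295691877603531, 0.2031237632036209), 86.5799560546875)
side lid z 0.3537181618754114 c (0.5809051394462585, 0.20293068885803223) 0.05493072792887688
 lever 103 [0.48483334 0.11193339 0.25503219] ang 223.73475376325743 219.50896112440373 228.84423315237814 r 0.08591629345663888 0.15849740812333754 z 0.26214540803057806
 housing 18 [0.49260002 0.17807101 0.20698518] ang [190.40478889 195.4308005  198.16606234] top 14 [0.49234209 0.17984372 0.20776951]
  top ang 194.6109194237476 rmax 0.10667830176394642
 foot 189 ((0.6072468757629395, 0.14589643478393555), (0.04064158350229263, 0.12025435268878937), 82.6211166381836)
```

```bash
python3 -m inch '[{"dz":0.048},{"dz":0.048},{"dz":0.048},{"dx":0.0285,"dy":-0.041,"rz":6.3},{"dx":0.0285,"dy":-0.041,"rz":6.3},{"dx":0.0285,"dy":-0.041,"rz":6.3},{"dx":0.0285,"dy":-0.041,"rz":6.3},{"dx":0.0285,"dy":-0.041,"rz":6.3},{"dx":0.0285,"dy":-0.041,"rz":6.3},{"dx":0.0285,"dy":-0.041,"rz":6.3},{"dx":0.0285,"dy":-0.041,"rz":6.3},{"dx":0.0285,"dy":-0.041,"rz":6.3},{"dx":0.0285,"dy":-0.041,"rz":6.3},{"dz":0}]' -0.3
cat >> h.py <<'E'
def tool(s):
    q=np.array(s["orientation"]);return R.from_quat(q[[1,2,3,0]]).as_matrix(),np.array(s["tool_pos"])
def rep():
    s=monitor.read_state();M,p=tool(s)
    print("t",round(s["clock"],2),"tcp",p.round(4),"xang",np.degrees(np.arctan2(M[1,0],M[0,0])).round(1)%360,"z",M[:,2].round(3),"grasp",(p+.065*M[:,2]).round(4),"F",np.round(s["wrist_force"],1),"w",round(s["width"],3),"q",s["q"].round(2));return s
def wcap():
    s=monitor.read_state();M,p=tool(s);im,d=imaging.capture("wrist");return im,d,M,p
def wray(u,v,M,p):
    c=imaging.camera_params("wrist");K=np.array(c["K"]);T=np.array(c["T_tool_cam"])
    x=(np.asarray(u,float)-K[0,2])/K[0,0];y=(np.asarray(v,float)-K[1,2])/K[1,1];r=np.hypot(x,y)+1e-12
    k=np.stack([np.sin(r)*x/r,np.sin(r)*y/r,np.cos(r)],-1)
    return p+M@T[:3,3],k@(M@T[:3,:3]).T,k
def wpts(d,M,p):
    v,u=np.mgrid[:400,:640];e,D,k=wray(u,v,M,p);return e+D*(d/np.maximum(k[...,2],.05))[...,None]
E
python3 - <<'E'
from h import *
rep();im,d,M,p=wcap();cv2.imwrite("pics/w1.png",im);np.savez("w1.npz",im=im,d=d,M=M,p=p)
E
```

```text
t 0.1 tcp [0.1946 0.5142 0.3023] xang 159.3 z [-0.    -0.001 -1.   ] grasp [0.1945 0.5142 0.2373] F [ 0.  -0.3  0.8] w 0.999 q [ 1.12  0.35  1.65 -0.    1.14 -0.08]$[0]: bad value
```

View pics/w1.png

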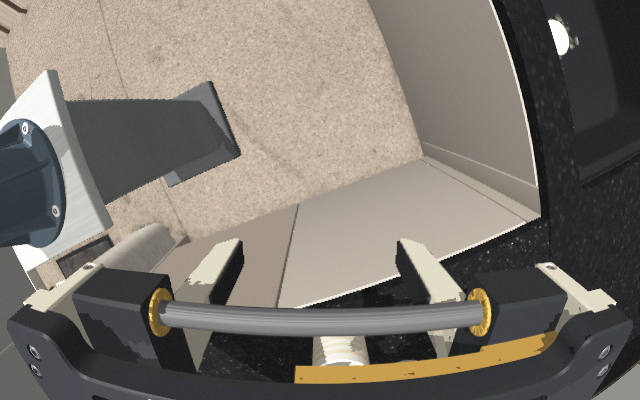

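The wrist view looks outwards: the gripper and its fingers are at the bottom, with the grasp region at about (320,340). It shows only floor and furniture. The move was refused, so I'll try again with all six keys in each row.

```bash
python3 -m inch '[{"dx":0,"dy":0,"dz":0.048,"rx":0,"ry":0,"rz":0},{"dx":0,"dy":0,"dz":0.048,"rx":0,"ry":0,"rz":0},{"dx":0,"dy":0,"dz":0.048,"rx":0,"ry":0,"rz":0},{"dx":0.0285,"dy":-0.041,"dz":0,"rx":0,"ry":0,"rz":6.3},{"dx":0.0285,"dy":-0.041,"dz":0,"rx":0,"ry":0,"rz":6.3},{"dx":0.0285,"dy":-0.041,"dz":0,"rx":0,"ry":0,"rz":6.3},{"dx":0.0285,"dy":-0.041,"dz":0,"rx":0,"ry":0,"rz":6.3},{"dx":0.0285,"dy":-0.041,"dz":0,"rx":0,"ry":0,"rz":6.3},{"dx":0.0285,"dy":-0.041,"dz":0,"rx":0,"ry":0,"rz":6.3},{"dx":0.0285,"dy":-0.041,"dz":0,"rx":0,"ry":0,"rz":6.3},{"dx":0.0285,"dy":-0.041,"dz":0,"rx":0,"ry":0,"rz":6.3},{"dx":0.0285,"dy":-0.041,"dz":0,"rx":0,"ry":0,"rz":6.3},{"dx":0.0285,"dy":-0.041,"dz":0,"rx":0,"ry":0,"rz":6.3}]' -0.3
python3 -c "
from h import *
rep()"
```

```text
clock: 1.45
tool_pos: [0.4731, 0.1038, 0.4503]
orientation: [0.002, -0.379, 0.925, -0.001]
wrist_force: [0.6, 0.7, 0.4]
width: 0.351
t 1.45 tcp [0.4731 0.1038 0.4503] xang 224.6 z [ 0.005 -0.001 -1.   ] grasp [0.4735 0.1037 0.3853] F [0.6 0.7 0.4] w 0.351 q [ 0.12  0.11  1.6  -0.    1.43 -2.23]
```

```bash
python3 - <<'E'
from h import *
im,d,M,p=wcap();cv2.imwrite("pics/w2.png",im)
P=wpts(d,M,p);C=np.array([.586,.199]);dd=np.hypot(P[...,0]-C[0],P[...,1]-C[1])
def ana(P,d,C,tag):
    dd=np.hypot(P[...,0]-C[0],P[...,1]-C[1])
    m=(d>0)&(dd>.1)&(dd<.17)&(P[...,2]>.235)&(P[...,2]<.27)
    nc,l,st,ce=cv2.connectedComponentsWithStats(m.astype(np.uint8))
    for i in range(1,nc):
        if st[i,4]>20:
            k=P[l==i];kn=k[np.hypot(*(k[:,:2]-C).T)>.116]
            if len(kn)<10: continue
            rc=cv2.minAreaRect(kn[:,:2].astype(np.float32));mm=kn.mean(0)
            print(tag,st[i],"mean",mm.round(4),"ztop",np.percentile(kn[:,2],98).round(4),"rect",rc,"ang",np.degrees(np.arctan2(rc[0][1]-C[1],rc[0][0]-C[0]))%360)
ana(P,d,C,"wrist")
for n in("scene","side"):
    im,d=imaging.capture(n);np.savez(n+"1.npz",im=im,d=d);Q=pts(n,d);ana(Q,d,C,n)
    t=Q[(d>0)&(np.hypot(Q[...,0]-C[0],Q[...,1]-C[1])<.07)&(Q[...,2]>.34)&(Q[...,2]<.38)]
    if len(t): print(n,cv2.minEnclosingCircle(t[:,:2].astype(np.float32)),t.mean(0))
E
```

```text
wrist [ 304  185   23   59 1041] mean [0.4816 0.107  0.2539] ztop 0.2577 rect ((0.48294106125831604, 0.10819520056247711), (0.04268274083733559, 0.020985037088394165), 40.9480094909668) ang 221.38314205305784
scene [300 179   6  13  59] mean [0.4759 0.1001 0.2526] ztop 0.2578 rect ((0.4766789972782135, 0.10097415000200272), (0.04167872667312622, 0.01769407093524933), 48.64237594604492) ang 221.88191280760182
scene ((0.5812754034996033, 0.19670236110687256), 0.058464210480451584) [0.57464925 0.18329723 0.34609163]
side ((0.5898081064224243, 0.20895716547966003), 0.06110231578350067) [0.58558786 0.22905009 0.34975219]
```

View pics/w2.png

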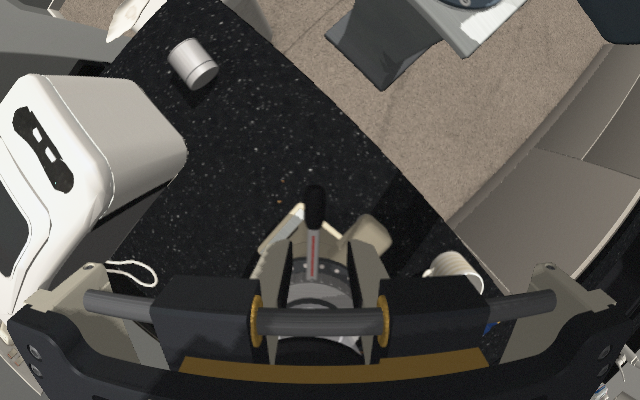

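The wrist view shows the lever from (313,190) (knob tip) to (312,280), lined up between the fingers. The chute housing is at (370,235) and the cup at (195,63). Knob measured at (0.483, 0.108, z≈0.248), arm direction 221°, which fits the 140 mm radius. I'll descend around it.

```bash
python3 -m inch '[{"dx":0.01,"dy":0.0045,"dz":0,"rx":0,"ry":0,"rz":-3.3},{"dx":0,"dy":0,"dz":-0.045,"rx":0,"ry":0,"rz":0},{"dx":0,"dy":0,"dz":-0.045,"rx":0,"ry":0,"rz":0},{"dx":0,"dy":0,"dz":-0.03,"rx":0,"ry":0,"rz":0},{"dx":0,"dy":0,"dz":-0.017,"rx":0,"ry":0,"rz":0},{"dx":0,"dy":0,"dz":0,"rx":0,"ry":0,"rz":0}]' -0.3
python3 - <<'E'
from h import *
rep()
E
```

```text
clock: 2.2
tool_pos: [0.4801, 0.1134, 0.3089]
orientation: [0.003, -0.345, 0.939, -0.001]
wrist_force: [0.9, -1.2, -1.3]
width: 0.351
t 2.2 tcp [0.4801 0.1134 0.3089] xang 220.3 z [ 0.006  0.    -1.   ] grasp [0.4804 0.1134 0.2439] F [ 0.9 -1.2 -1.3] w 0.351 q [ 0.14  0.24  1.79 -0.    1.11 -2.14]
```

```bash
python3 -m inch '[{"dx":0,"dy":0,"dz":0,"rx":0,"ry":0,"rz":0},{"dx":0,"dy":0,"dz":0,"rx":0,"ry":0,"rz":0},{"dx":0,"dy":0,"dz":0,"rx":0,"ry":0,"rz":0},{"dx":0,"dy":0,"dz":0,"rx":0,"ry":0,"rz":0},{"dx":0,"dy":0,"dz":0,"rx":0,"ry":0,"rz":0}]' -1 6
python3 - <<'E'
from h import *
rep()
E
```

```text
clock: 2.7
tool_pos: [0.4797, 0.1146, 0.3111]
orientation: [0.003, -0.344, 0.939, -0.001]
wrist_force: [2.0, -0.9, -9.5]
width: 0.227
t 2.7 tcp [0.4797 0.1146 0.3111] xang 220.3 z [ 0.008 -0.    -1.   ] grasp [0.4802 0.1146 0.2461] F [ 2.  -0.9 -9.5] w 0.227 q [ 0.14  0.24  1.79 -0.    1.11 -2.13]
```

```bash
python3 -m inch '[{"dx":0,"dy":0,"dz":0.004,"rx":0,"ry":0,"rz":0},{"dx":-0.0059,"dy":0.0078,"dz":0,"rx":0,"ry":0,"rz":-4},{"dx":-0.0053,"dy":0.0082,"dz":0,"rx":0,"ry":0,"rz":-4},{"dx":-0.0047,"dy":0.0085,"dz":0,"rx":0,"ry":0,"rz":-4}]' -1 6
python3 - <<'E'
from h import *
rep()
E
```

```text
clock: 3.1
tool_pos: [0.4638, 0.1389, 0.3158]
orientation: [0.003, -0.24, 0.971, -0.002]
wrist_force: [3.1, -1.1, -9.7]
width: 0.228
t 3.1 tcp [0.4638 0.1389 0.3158] xang 207.8 z [ 0.007 -0.002 -1.   ] grasp [0.4643 0.1388 0.2508] F [ 3.1 -1.1 -9.7] w 0.228 q [ 0.2   0.21  1.8  -0.    1.12 -1.86]
```

```bash
python3 -m inch '[{"dx":-0.0041,"dy":0.0089,"dz":-0.003,"rx":0,"ry":0,"rz":-4},{"dx":-0.0035,"dy":0.0091,"dz":-0.002,"rx":0,"ry":0,"rz":-4},{"dx":-0.0029,"dy":0.0093,"dz":-0.0005,"rx":0,"ry":0,"rz":-4}]' -1 4
python3 - <<'E'
from h import *
rep()
E
```

```text
clock: 3.4
tool_pos: [0.4536, 0.167, 0.3141]
orientation: [0.005, -0.133, 0.991, -0.003]
wrist_force: [0.5, -2.2, -0.8]
width: 0.223
t 3.4 tcp [0.4536 0.167  0.3141] xang 195.3 z [ 0.011 -0.004 -1.   ] grasp [0.4543 0.1667 0.2491] F [ 0.5 -2.2 -0.8] w 0.223 q [ 0.26  0.21  1.81 -0.01  1.11 -1.58]
```

```bash
python3 -m inch '[{"dx":-0.002,"dy":0.0096,"dz":-0.0005,"rx":0,"ry":0,"rz":-4},{"dx":-0.0014,"dy":0.0097,"dz":-0.0005,"rx":0,"ry":0,"rz":-4},{"dx":-0.0007,"dy":0.0097,"dz":-0.0005,"rx":0,"ry":0,"rz":-4},{"dx":0,"dy":0.004,"dz":-0.0005,"rx":0,"ry":0,"rz":-1.5}]' -1 4
python3 - <<'E'
from h import *
rep()
E
```

```text
clock: 3.8
tool_pos: [0.4492, 0.2014, 0.3147]
orientation: [0.006, -0.01, 1.0, -0.003]
wrist_force: [0.9, -2.8, -5.7]
width: 0.227
t 3.8 tcp [0.4492 0.2014 0.3147] xang 181.1 z [ 0.012 -0.006 -1.   ] grasp [0.45   0.201  0.2497] F [ 0.9 -2.8 -5.7] w 0.227 q [ 0.33  0.23  1.79 -0.01  1.12 -1.25]
```

```bash
python3 -m inch '[{"dx":0,"dy":0.003,"dz":-0.001,"rx":0,"ry":0,"rz":-1.2},{"dx":0.0001,"dy":0.003,"dz":-0.001,"rx":0,"ry":0,"rz":-1.2},{"dx":0.0002,"dy":0.003,"dz":-0.0005,"rx":0,"ry":0,"rz":-1.2},{"dx":0.0003,"dy":0.003,"dz":-0.0005,"rx":0,"ry":0,"rz":-1.2}]' -1 4
python3 - <<'E'
from h import *
rep()
E
```

```text
clock: 4.2
tool_pos: [0.4497, 0.2143, 0.3141]
orientation: [0.006, 0.035, 0.999, -0.003]
wrist_force: [-2.4, -2.0, 0.5]
width: 0.224
t 4.2 tcp [0.4497 0.2143 0.3141] xang 176.0 z [ 0.012 -0.007 -1.   ] grasp [0.4505 0.2138 0.2491] F [-2.4 -2.   0.5] w 0.224 q [ 0.36  0.24  1.77 -0.01  1.12 -1.14]
```

Angle is about 174°, and still moving freely (2–3 N). I'll continue in roughly 1° steps.

```bash
python3 -m inch '[{"dx":0.0003,"dy":0.0025,"dz":-0.0005,"rx":0,"ry":0,"rz":-1},{"dx":0.0003,"dy":0.0025,"dz":-0.0005,"rx":0,"ry":0,"rz":-1},{"dx":0.0004,"dy":0.0025,"dz":-0.0005,"rx":0,"ry":0,"rz":-1}]' -1 4
python3 - <<'E'
from h import *
rep()
E
```

```text
clock: 4.5
tool_pos: [0.4508, 0.2225, 0.3135]
orientation: [0.006, 0.063, 0.998, -0.003]
wrist_force: [-4.1, -1.3, 4.5]
width: 0.224
t 4.5 tcp [0.4508 0.2225 0.3135] xang 172.8 z [ 0.012 -0.007 -1.   ] grasp [0.4516 0.2221 0.2485] F [-4.1 -1.3  4.5] w 0.224 q [ 0.37  0.25  1.76 -0.01  1.12 -1.07]
```

```bash
python3 -m inch '[{"dx":0.0004,"dy":0.0025,"dz":-0.0005,"rx":0,"ry":0,"rz":-1},{"dx":0.0005,"dy":0.0025,"dz":-0.0005,"rx":0,"ry":0,"rz":-1}]' -1 4
python3 - <<'E'
from h import *
rep()
E
```

```text
clock: 4.7
tool_pos: [0.4519, 0.2282, 0.3131]
orientation: [0.007, 0.082, 0.997, -0.003]
wrist_force: [-3.6, -1.5, 5.4]
width: 0.225
t 4.7 tcp [0.4519 0.2282 0.3131] xang 170.6 z [ 0.013 -0.007 -1.   ] grasp [0.4528 0.2277 0.2481] F [-3.6 -1.5  5.4] w 0.225 q [ 0.38  0.26  1.75 -0.01  1.12 -1.02]
```

```bash
python3 -m inch '[{"dx":0.0005,"dy":0.0025,"dz":0,"rx":0,"ry":0,"rz":-1},{"dx":0.0006,"dy":0.0025,"dz":0,"rx":0,"ry":0,"rz":-1},{"dx":0.0006,"dy":0.0025,"dz":0,"rx":0,"ry":0,"rz":-1}]' -1 4
python3 - <<'E'
from h import *
rep()
E
```

```text
clock: 5.0
tool_pos: [0.4538, 0.2365, 0.3133]
orientation: [0.007, 0.111, 0.994, -0.003]
wrist_force: [-1.9, -2.8, 3.1]
width: 0.228
t 5.0 tcp [0.4538 0.2365 0.3133] xang 167.3 z [ 0.013 -0.007 -1.   ] grasp [0.4547 0.236  0.2483] F [-1.9 -2.8  3.1] w 0.228 q [ 0.39  0.27  1.74 -0.01  1.12 -0.95]
```

```bash
python3 -m inch '[{"dx":0.0007,"dy":0.0024,"dz":-0.0003,"rx":0,"ry":0,"rz":-1},{"dx":0.0007,"dy":0.0024,"dz":-0.0003,"rx":0,"ry":0,"rz":-1}]' -1 4
python3 - <<'E'
from h import *
rep()
E
```

```text
clock: 5.2
tool_pos: [0.4554, 0.2418, 0.3128]
orientation: [0.007, 0.129, 0.992, -0.003]
wrist_force: [-3.0, -1.1, 5.7]
width: 0.223
t 5.2 tcp [0.4554 0.2418 0.3128] xang 165.1 z [ 0.013 -0.008 -1.   ] grasp [0.4563 0.2413 0.2478] F [-3.  -1.1  5.7] w 0.223 q [ 0.4   0.27  1.73 -0.01  1.13 -0.9 ]
```

```bash
python3 -m inch '[{"dx":0.0008,"dy":0.0024,"dz":0,"rx":0,"ry":0,"rz":-1},{"dx":0.0008,"dy":0.0024,"dz":0,"rx":0,"ry":0,"rz":-1}]' -1 4
python3 - <<'E'
from h import *
rep()
E
```

```text
clock: 5.4
tool_pos: [0.4572, 0.2472, 0.313]
orientation: [0.007, 0.148, 0.989, -0.003]
wrist_force: [-3.1, -2.2, 4.7]
width: 0.228
t 5.4 tcp [0.4572 0.2472 0.313 ] xang 162.9 z [ 0.013 -0.008 -1.   ] grasp [0.458  0.2467 0.248 ] F [-3.1 -2.2  4.7] w 0.228 q [ 0.41  0.28  1.72 -0.01  1.13 -0.86]
```

```bash
python3 -m inch '[{"dx":0.0009,"dy":0.0023,"dz":0,"rx":0,"ry":0,"rz":-1},{"dx":0.0009,"dy":0.0023,"dz":0,"rx":0,"ry":0,"rz":-1}]' -1 4
python3 - <<'E'
from h import *
rep()
E
```

```text
clock: 5.6
tool_pos: [0.459, 0.2519, 0.3129]
orientation: [0.007, 0.167, 0.986, -0.004]
wrist_force: [-4.4, -7.2, 5.6]
width: 0.244
t 5.6 tcp [0.459  0.2519 0.3129] xang 160.8 z [ 0.012 -0.009 -1.   ] grasp [0.4597 0.2513 0.2479] F [-4.4 -7.2  5.6] w 0.244 q [ 0.42  0.29  1.71 -0.01  1.13 -0.81]
```

The resistance rose (Fy −7) and the fingers are being opened (width 0.244), so this should be the touching point. I'll push gently once more and hold to confirm.

```bash
python3 -m inch '[{"dx":0.0005,"dy":0.0015,"dz":-0.0003,"rx":0,"ry":0,"rz":0},{"dx":0.0004,"dy":0.001,"dz":-0.0003,"rx":0,"ry":0,"rz":0},{"dx":0.0003,"dy":0.0008,"dz":-0.0003,"rx":0,"ry":0,"rz":0}]' -1 7
python3 - <<'E'
from h import *
rep()
E
```

```text
clock: 5.9
tool_pos: [0.4592, 0.2523, 0.3118]
orientation: [0.005, 0.168, 0.986, -0.009]
wrist_force: [-7.8, -12.1, 11.6]
width: 0.231
t 5.9 tcp [0.4592 0.2523 0.3118] xang 160.6 z [ 0.007 -0.019 -1.   ] grasp [0.4596 0.251  0.2468] F [ -7.8 -12.1  11.6] w 0.231 q [ 0.42  0.3   1.71 -0.02  1.14 -0.8 ]
```

The stop is firm: I commanded 3.3 mm and it moved 0.4 mm at about 14 N. The touching angle is about 158.3° in the tool frame. Now I'll back off counter-clockwise.

```bash
python3 -m inch '[{"dx":-0.0033,"dy":-0.0091,"dz":0.001,"rx":0,"ry":0,"rz":4},{"dx":-0.0027,"dy":-0.0093,"dz":0.0005,"rx":0,"ry":0,"rz":4},{"dx":-0.002,"dy":-0.0095,"dz":0,"rx":0,"ry":0,"rz":4},{"dx":-0.0013,"dy":-0.0096,"dz":0,"rx":0,"ry":0,"rz":4},{"dx":-0.0007,"dy":-0.0097,"dz":-0.0003,"rx":0,"ry":0,"rz":4},{"dx":0,"dy":-0.0097,"dz":-0.0003,"rx":0,"ry":0,"rz":4},{"dx":0.0007,"dy":-0.0097,"dz":-0.0003,"rx":0,"ry":0,"rz":4},{"dx":0.0013,"dy":-0.0096,"dz":-0.0003,"rx":0,"ry":0,"rz":4},{"dx":0.002,"dy":-0.0095,"dz":-0.0003,"rx":0,"ry":0,"rz":4}]' -1 6
python3 - <<'E'
from h import *
rep()
E
```

```text
clock: 6.8
tool_pos: [0.4537, 0.1674, 0.3117]
orientation: [0.008, -0.153, 0.988, -0.003]
wrist_force: [-3.7, 0.5, 7.4]
width: 0.224
t 6.8 tcp [0.4537 0.1674 0.3117] xang 197.6 z [ 0.018 -0.004 -1.   ] grasp [0.4549 0.1672 0.2467] F [-3.7  0.5  7.4] w 0.224 q [ 0.26  0.21  1.81 -0.01  1.1  -1.61]
```

```bash
python3 -m inch '[{"dx":0.0018,"dy":-0.0072,"dz":0,"rx":0,"ry":0,"rz":2},{"dx":0.002,"dy":-0.0072,"dz":0.0003,"rx":0,"ry":0,"rz":2},{"dx":0.0021,"dy":-0.007,"dz":0.0003,"rx":0,"ry":0,"rz":2},{"dx":0,"dy":0,"dz":0,"rx":0,"ry":0,"rz":0}]' -1 4
python3 - <<'E'
from h import *
rep()
E
```

```text
clock: 7.2
tool_pos: [0.4607, 0.1456, 0.3119]
orientation: [0.01, -0.206, 0.979, -0.002]
wrist_force: [-1.2, -2.2, 1.9]
width: 0.224
t 7.2 tcp [0.4607 0.1456 0.3119] xang 203.8 z [ 0.02  0.   -1.  ] grasp [0.462  0.1456 0.2469] F [-1.2 -2.2  1.9] w 0.224 q [ 0.21  0.21  1.82 -0.    1.09 -1.77]
```

```bash
python3 -m inch '[{"dx":0,"dy":0,"dz":0,"rx":0,"ry":0,"rz":0},{"dx":0,"dy":0,"dz":0,"rx":0,"ry":0,"rz":0},{"dx":0,"dy":0,"dz":0,"rx":0,"ry":0,"rz":0},{"dx":0,"dy":0,"dz":0.04,"rx":0,"ry":0,"rz":0},{"dx":0,"dy":0,"dz":0.045,"rx":0,"ry":0,"rz":0},{"dx":0,"dy":0,"dz":0.045,"rx":0,"ry":0,"rz":0},{"dx":0,"dy":0,"dz":0.04,"rx":0,"ry":0,"rz":0},{"dx":-0.03,"dy":0,"dz":0,"rx":0,"ry":0,"rz":0},{"dx":0,"dy":0,"dz":0,"rx":0,"ry":0,"rz":0}]' -0.2
python3 - <<'E'
from h import *
rep()
im,d,M,p=wcap();cv2.imwrite("pics/w3.png",im);np.savez("w3.npz",im=im,d=d,M=M,p=p)
P=wpts(d,M,p);C=np.array([.588,.2]);dd=np.hypot(P[...,0]-C[0],P[...,1]-C[1])
m=(d>0)&(dd>.112)&(dd<.17)&(P[...,2]>.235)&(P[...,2]<.27)
k=P[m];rc=cv2.minAreaRect(k[:,:2].astype(np.float32));print("knob",len(k),k.mean(0),rc,np.degrees(np.arctan2(rc[0][1]-C[1],rc[0][0]-C[0]))%360)
# chute housing top
m=(d>0)&(dd>.075)&(dd<.15)&(P[...,2]>.19)&(P[...,2]<.222)&(P[...,0]<.55)
k=P[m]
for lo,hi in((.08,.09),(.09,.1),(.1,.11),(.11,.12),(.12,.135)):
    r=np.hypot(*(k[:,:2]-C).T);t=k[(r>lo)&(r<hi)]
    if len(t): a=np.degrees(np.arctan2(t[:,1]-C[1],t[:,0]-C[0]))%360;print("hous",lo,len(t),np.percentile(a,[2,50,98]),np.median(t[:,2]))
print("hous rmax",np.hypot(*(k[:,:2]-C).T).max())
# cup
m=(d>0)&(P[...,2]>.015)&(P[...,2]<.08)&(np.hypot(P[...,0]-.497,P[...,1]+.166)<.07)
k=P[m];print("cup",len(k),k.mean(0) if len(k) else 0,k[:,2].max() if len(k) else 0, cv2.minAreaRect(k[:,:2].astype(np.float32)) if len(k) else 0)
E
```

```text
clock: 8.1
tool_pos: [0.4287, 0.1473, 0.4879]
orientation: [0.01, -0.203, 0.979, -0.002]
wrist_force: [-0.1, 0.8, 0.6]
width: 0.399
t 8.1 tcp [0.4287 0.1473 0.4879] xang 203.5 z [ 0.02   0.001 -1.   ] grasp [0.43   0.1474 0.4229] F [-0.1  0.8  0.6] w 0.399 q [ 0.23  0.03  1.6  -0.    1.5  -1.75]
knob 720 [0.45889298 0.14565322 0.25373676] ((0.462175577878952, 0.14655184745788574), (0.04930693283677101, 0.020022641867399216), 22.375242233276367) 203.01498988587522
hous 0.08 244 [168.01560617 183.38026338 196.71648048] 0.20602471337362654
hous 0.09 238 [169.60499545 183.09254553 194.78350412] 0.20618004297128342
hous 0.1 260 [170.73510446 183.39133023 193.93428297] 0.20623420437690632
hous 0.11 258 [171.78845054 183.22536648 192.9213845 ] 0.20618669655858018
hous 0.12 328 [173.17489833 182.47731677 191.75490221] 0.2029744244636467
hous rmax 0.12937259089917094
cup 1202 [ 0.49545897 -0.15854735  0.0469795 ] 0.059677827441454445 ((0.5001810193061829, -0.1654803454875946), (0.07304949313402176, 0.06033765897154808), 82.52413177490234)
```

View pics/w3.png

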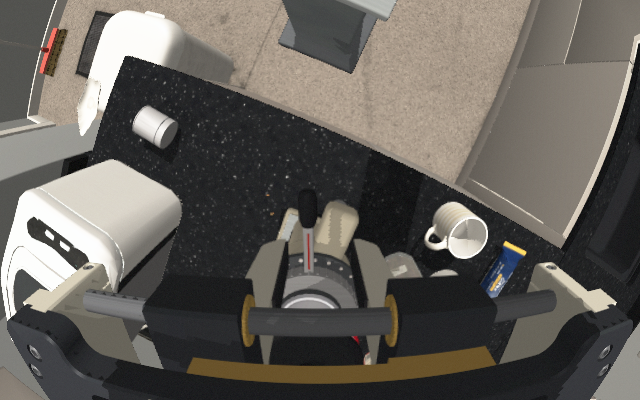

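The lever now stands at 203.0° by camera and 203.3° by tool, 45° from the felt stop. In the picture the knob is at (308,205), the chute housing at (335,230) and the cup at (155,127). The housing direction is about 183.2°, which puts the chute at about (0.478, 0.194). The housing tip radius is 129 mm (128 expected). Now the cup: I'll go over it with the tool yawed and tilted 40°.

```bash
python3 -m inch '[{"dx":0.0033,"dy":-0.0284,"dz":0,"rx":0,"ry":0,"rz":-8.03},{"dx":0.0033,"dy":-0.0284,"dz":0,"rx":0,"ry":0,"rz":-8.03},{"dx":0.0033,"dy":-0.0284,"dz":0,"rx":0,"ry":0,"rz":-8.03},{"dx":0.0033,"dy":-0.0284,"dz":0,"rx":0,"ry":0,"rz":-8.03},{"dx":0.0033,"dy":-0.0284,"dz":0,"rx":0,"ry":0,"rz":-8.03},{"dx":0.0033,"dy":-0.0284,"dz":0,"rx":0,"ry":0,"rz":-8.03},{"dx":0.0033,"dy":-0.0284,"dz":0,"rx":0,"ry":0,"rz":-8.03},{"dx":0.0033,"dy":-0.0284,"dz":0,"rx":0,"ry":0,"rz":-8.03},{"dx":0.0033,"dy":-0.0284,"dz":0,"rx":0,"ry":0,"rz":-8.03},{"dx":0.0033,"dy":-0.0284,"dz":0,"rx":0,"ry":0,"rz":-8.03},{"dx":0.0033,"dy":-0.0284,"dz":0,"rx":0,"ry":0,"rz":-8.03},{"dx":0.0033,"dy":-0.0284,"dz":0,"rx":0,"ry":0,"rz":-8.03},{"dx":0.0033,"dy":-0.0284,"dz":0,"rx":0,"ry":0,"rz":-8.03},{"dx":0.0033,"dy":-0.0284,"dz":0,"rx":0,"ry":0,"rz":-8.03},{"dx":0.0033,"dy":-0.0284,"dz":0,"rx":0,"ry":0,"rz":-8.03},{"dx":0,"dy":0,"dz":-0.045,"rx":7.94,"ry":-0.96,"rz":0},{"dx":0,"dy":0,"dz":-0.045,"rx":7.94,"ry":-0.96,"rz":0},{"dx":0,"dy":0,"dz":-0.045,"rx":7.94,"ry":-0.96,"rz":0},{"dx":0,"dy":0,"dz":-0.045,"rx":7.94,"ry":-0.96,"rz":0},{"dx":0,"dy":0,"dz":-0.045,"rx":7.94,"ry":-0.96,"rz":0}]' 1
cat > g.py <<'E'
from h import *
im,d,M,p=wcap();P=wpts(d,M,p)
m=(d>0)&(P[...,2]>.012)&(P[...,2]<.08)&(np.hypot(P[...,0]-.497,P[...,1]+.166)<.06)
m=m.astype(np.uint8);nc,l,st,ce=cv2.connectedComponentsWithStats(m)
if nc>1:
    i=1+st[1:,4].argmax();k=P[l==i];print("cup",st[i],"mean",k.mean(0).round(4),"zmax",k[:,2].max().round(4),cv2.minAreaRect(k[:,:2].astype(np.float32)))
E
python3 - <<'E'
from h import *
rep()
import g
cv2.imwrite("pics/w4.png",g.im)
E
```

```text
clock: 10.15
tool_pos: [0.4895, -0.3008, 0.2473]
orientation: [-0.241, 0.731, 0.589, 0.247]
wrist_force: [0.5, -0.7, -1.2]
width: 1.0
t 10.15 tcp [ 0.4895 -0.3008  0.2473] xang 76.1 z [ 0.078  0.643 -0.762] grasp [ 0.4945 -0.259   0.1977] F [ 0.5 -0.7 -1.2] w 1.0 q [-0.8   0.62  1.5   0.53  1.53 -0.75]
cup [ 293  180   56   72 3164] mean [ 0.5011 -0.169   0.0504] zmax 0.0596 ((0.5009851455688477, -0.1663419008255005), (0.07156569510698318, 0.05940167233347893), 83.59402465820312)
```

View pics/w4.png

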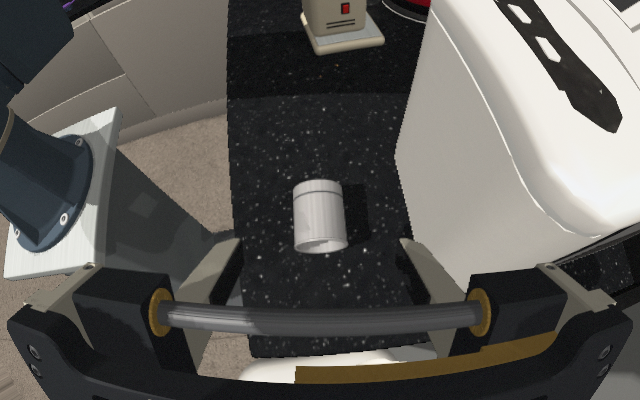

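The cup is at (320,215) with its mouth facing the camera at (322,245), i.e. −y as expected, and the toaster is to the right. Next I'll compute the correction to the pick pose.

```bash
cat >> h.py <<'E'
def pick(az,t):  # tool pointing along azimuth az, t deg from vertical; x_t up-forward
    a=np.radians(az);t=np.radians(t);f=np.array([np.cos(a),np.sin(a),0]);u=np.array([0,0,1.])
    z=f*np.sin(t)-u*np.cos(t);x=f*np.cos(t)+u*np.sin(t);return np.stack([x,np.cross(z,x),z],1)
def plan(T,g):
    M,p=tool(monitor.read_state());print("rotvec deg",np.degrees(R.from_matrix(T@M.T).as_rotvec()).round(2),"d tcp",(g-.065*T[:,2]-p).round(4))
E
python3 - <<'E'
from h import *
s=monitor.read_state();M,p=tool(s);print(M.round(3))
T=pick(83.6,40);g=np.array([.492,-.174,.031]);plan(T,g);plan(T,g-.08*T[:,2])
im,d,M,p=wcap();P=wpts(d,M,p);k=P[(d>0)&(P[...,2]>.04)&(P[...,2]<.18)&(P[...,0]>.54)&(P[...,0]<.7)&(P[...,1]<-.08)&(P[...,1]>-.3)];print("toaster x",np.percentile(k[:,0],[1,5,20]),len(k))
E
```

```text
[[ 0.192  0.979  0.07 ]
 [ 0.73  -0.19   0.657]
 [ 0.656 -0.075 -0.751]]
rotvec deg [-1.78 -4.06  4.65] d tcp [ 0.0004  0.0844 -0.1558]
rotvec deg [-1.78 -4.06  4.65] d tcp [-0.0054  0.0333 -0.0945]
toaster x [0.60235548 0.60303901 0.60410202] 12807
```

```bash
python3 -m inch '[{"dx":-0.003,"dy":0.011,"dz":-0.032,"rx":-1.78,"ry":-4.06,"rz":4.65},{"dx":-0.002,"dy":0.011,"dz":-0.032,"rx":0,"ry":0,"rz":0},{"dx":0,"dy":0.011,"dz":-0.03,"rx":0,"ry":0,"rz":0},{"dx":0,"dy":0,"dz":0,"rx":0,"ry":0,"rz":0}]' 1
python3 - <<'E'
from h import *
rep()
T=pick(83.6,40);g=np.array([.492,-.174,.031]);plan(T,g)
import g
E
```

```text
clock: 10.65
tool_pos: [0.4851, -0.2692, 0.1505]
orientation: [-0.215, 0.702, 0.633, 0.246]
wrist_force: [-0.6, 1.1, 0.5]
width: 1.001
t 10.65 tcp [ 0.4851 -0.2692  0.1505] xang 84.3 z [ 0.073  0.613 -0.787] grasp [ 0.4898 -0.2294  0.0994] F [-0.6  1.1  0.5] w 1.001 q [-0.77  0.7   1.62  0.54  1.31 -0.93]
rotvec deg [ 1.93  0.29 -0.28] d tcp [ 0.0023  0.0537 -0.0697]
cup [ 286  150   77  101 6347] mean [ 0.5001 -0.1693  0.051 ] zmax 0.0591 ((0.5010297894477844, -0.166376531124115), (0.07084450125694275, 0.059535011649131775), 82.52366638183594)
```

```bash
python3 -m inch '[{"dx":0.001,"dy":0.02,"dz":-0.025,"rx":1.9,"ry":0.3,"rz":-0.3},{"dx":0.001,"dy":0.019,"dz":-0.025,"rx":0,"ry":0,"rz":0},{"dx":0,"dy":0.0147,"dz":-0.0195,"rx":0,"ry":0,"rz":0},{"dx":0,"dy":0,"dz":0,"rx":0,"ry":0,"rz":0}]' 1
python3 - <<'E'
from h import *
rep()
T=pick(83.6,40);g=np.array([.492,-.174,.031]);plan(T,g)
E
```

```text
clock: 11.1
tool_pos: [0.4942, -0.2212, 0.0943]
orientation: [-0.215, 0.701, 0.631, 0.255]
wrist_force: [0.0, 0.2, 0.3]
width: 1.0
t 11.1 tcp [ 0.4942 -0.2212  0.0943] xang 84.5 z [ 0.085  0.623 -0.778] grasp [ 0.4998 -0.1808  0.0437] F [0.  0.2 0.3] w 1.0 q [-0.7   0.77  1.68  0.61  1.17 -0.98]
rotvec deg [1.2  1.01 0.01] d tcp [-0.0069  0.0057 -0.0135]
```

```bash
python3 -m inch '[{"dx":-0.004,"dy":0.003,"dz":-0.008,"rx":1.2,"ry":1,"rz":0},{"dx":-0.003,"dy":0.003,"dz":-0.006,"rx":0,"ry":0,"rz":0},{"dx":0,"dy":0,"dz":0,"rx":0,"ry":0,"rz":0}]' 1
python3 - <<'E'
from h import *
rep()
T=pick(83.6,40);g=np.array([.492,-.174,.031]);plan(T,g)
E
```

```text
clock: 11.4
tool_pos: [0.4895, -0.2186, 0.0852]
orientation: [-0.224, 0.7, 0.628, 0.255]
wrist_force: [0.4, 0.0, 0.4]
width: 1.001
t 11.4 tcp [ 0.4895 -0.2186  0.0852] xang 83.9 z [ 0.076  0.634 -0.769] grasp [ 0.4945 -0.1774  0.0352] F [0.4 0.  0.4] w 1.001 q [-0.7   0.78  1.69  0.62  1.17 -0.99]
rotvec deg [0.33 0.35 0.01] d tcp [-0.0022  0.0031 -0.0044]
```

Close enough. I'll make the last correction and close on the cup.

```bash
python3 -m inch '[{"dx":-0.002,"dy":0.003,"dz":-0.005,"rx":0,"ry":0,"rz":0},{"dx":0,"dy":0,"dz":-0.0005,"rx":0,"ry":0,"rz":0},{"dx":0,"dy":0,"dz":-0.0005,"rx":0,"ry":0,"rz":0},{"dx":0,"dy":0,"dz":-0.0005,"rx":0,"ry":0,"rz":0},{"dx":0,"dy":0,"dz":-0.0005,"rx":0,"ry":0,"rz":0},{"dx":0,"dy":0,"dz":-0.0005,"rx":0,"ry":0,"rz":0}]' -1 20
python3 - <<'E'
from h import *
rep()
E
```

```text
clock: 12.0
tool_pos: [0.4881, -0.2171, 0.0791]
orientation: [-0.222, 0.701, 0.628, 0.256]
wrist_force: [-1.7, -0.5, 9.6]
width: 0.626
t 12.0 tcp [ 0.4881 -0.2171  0.0791] xang 84.0 z [ 0.079  0.633 -0.77 ] grasp [ 0.4932 -0.176   0.0291] F [-1.7 -0.5  9.6] w 0.626 q [-0.7   0.79  1.7   0.62  1.16 -1.  ]
```

Gripped (58 mm). I'll lift it, then check the cup in the grip and compute the turn.

```bash
python3 -m inch '[{"dx":0,"dy":0,"dz":0.02,"rx":0,"ry":0,"rz":0},{"dx":0,"dy":0,"dz":0.04,"rx":0,"ry":0,"rz":0},{"dx":0,"dy":0,"dz":0.045,"rx":0,"ry":0,"rz":0},{"dx":0,"dy":0.01,"dz":0.045,"rx":0,"ry":0,"rz":0},{"dx":0,"dy":0.01,"dz":0.045,"rx":0,"ry":0,"rz":0},{"dx":0,"dy":0.01,"dz":0.045,"rx":0,"ry":0,"rz":0},{"dx":0,"dy":0,"dz":0,"rx":0,"ry":0,"rz":0}]' -1 20
cat >> h.py <<'E'
def place(az,e):
    a=np.radians(az);e=np.radians(e);f=np.array([np.cos(a),np.sin(a),0]);u=np.array([0,0,1.])
    z=f*np.cos(e)-u*np.sin(e);x=-f*np.sin(e)-u*np.cos(e);return np.stack([x,np.cross(z,x),z],1)
E
python3 - <<'E'
from h import *
s=rep();M,p=tool(s)
im,d,M,p=wcap();cv2.imwrite("pics/w5.png",im);P=(wpts(d,M,p)-p)@M  # tool coords
m=(d>0)&(abs(P[...,0])<.06)&(abs(P[...,1])<.035)&(P[...,2]>.035)&(P[...,2]<.12)
k=P[m];print("in tool",len(k),k.min(0),k.max(0))
c=k[abs(k[:,1])<.004];print("midline x,z",np.round(c[np.argsort(c[:,0])][::max(1,len(c)//12)][:,[0,2]],4).tolist())
for az in(5,15,22): T=place(az,39.6);v=R.from_matrix(T@M.T).as_rotvec(degrees=True);print(az,v.round(2),np.linalg.norm(v))
plan(place(15,39.6),np.array([.45,-.05,.25]))
E
```

```text
clock: 12.7
tool_pos: [0.4854, -0.1849, 0.3257]
orientation: [-0.224, 0.701, 0.627, 0.254]
wrist_force: [0.3, 0.3, -2.1]
width: 0.63
t 12.7 tcp [ 0.4854 -0.1849  0.3257] xang 83.7 z [ 0.075  0.634 -0.77 ] grasp [ 0.4903 -0.1437  0.2757] F [ 0.3  0.3 -2.1] w 0.63 q [-0.66  0.4   1.64  0.58  1.52 -0.71]
in tool 14685 [-0.01205701 -0.03496976  0.03500431] [0.05370882 0.03499133 0.09074216]
midline x,z [[0.0065, 0.0352], [0.0117, 0.0378], [0.0149, 0.0421], [0.0183, 0.0433], [0.0218, 0.0456], [0.0252, 0.0489], [0.0286, 0.0527], [0.0322, 0.055], [0.0361, 0.0581], [0.0401, 0.0611], [0.0444, 0.0653], [0.0486, 0.0686], [0.0533, 0.0729]]
5 [-71.95 -69.84  77.46] 126.71048181556472
15 [-67.09 -77.58  84.6 ] 132.95255493759535
22 [-63.3  -82.94  89.49] 137.4594346273065
rotvec deg [-67.05 -77.77  84.69] d tcp [-0.0832  0.122  -0.0315]
```

The cup is firmly held. Its axis is 38.9° from tool x, and the bottom centre is at about (0.035, 0, 0.096) in the tool frame. I'll untilt, yaw and then tilt forward.

```bash
python3 -m inch '[{"dx":0,"dy":0,"dz":0,"rx":-7.87,"ry":0.88,"rz":0},{"dx":0,"dy":0,"dz":0,"rx":-7.87,"ry":0.88,"rz":0},{"dx":0,"dy":0,"dz":0,"rx":-7.87,"ry":0.88,"rz":0},{"dx":0,"dy":0,"dz":0,"rx":-7.87,"ry":0.88,"rz":0},{"dx":0,"dy":0,"dz":0,"rx":-7.87,"ry":0.88,"rz":0},{"dx":-0.006,"dy":0.0087,"dz":0,"rx":0,"ry":0,"rz":7.96},{"dx":-0.006,"dy":0.0087,"dz":0,"rx":0,"ry":0,"rz":7.96},{"dx":-0.006,"dy":0.0087,"dz":0,"rx":0,"ry":0,"rz":7.96},{"dx":-0.006,"dy":0.0087,"dz":0,"rx":0,"ry":0,"rz":7.96},{"dx":-0.006,"dy":0.0087,"dz":0,"rx":0,"ry":0,"rz":7.96},{"dx":-0.006,"dy":0.0087,"dz":0,"rx":0,"ry":0,"rz":7.96},{"dx":-0.006,"dy":0.0087,"dz":0,"rx":0,"ry":0,"rz":7.96},{"dx":-0.006,"dy":0.0087,"dz":0,"rx":0,"ry":0,"rz":7.96},{"dx":-0.006,"dy":0.0087,"dz":0,"rx":0,"ry":0,"rz":7.96},{"dx":-0.006,"dy":0.0087,"dz":0,"rx":0,"ry":0,"rz":7.96},{"dx":-0.006,"dy":0.0087,"dz":0,"rx":0,"ry":0,"rz":7.96},{"dx":-0.006,"dy":0.0087,"dz":0,"rx":0,"ry":0,"rz":7.96},{"dx":-0.006,"dy":0.0087,"dz":0,"rx":0,"ry":0,"rz":7.96},{"dx":-0.006,"dy":0.0087,"dz":0,"rx":0,"ry":0,"rz":7.96}]' -1 20
python3 - <<'E'
from h import *
rep();plan(place(15,39),np.array([.45,-.02,.2]))
E
```

```text
clock: 14.65
tool_pos: [0.3888, -0.0603, 0.2899]
orientation: [-0.006, -0.171, 0.985, -0.009]
wrist_force: [0.5, -0.2, -1.6]
width: 0.632
t 14.65 tcp [ 0.3888 -0.0603  0.2899] xang 199.6 z [-0.009 -0.021 -1.   ] grasp [ 0.3882 -0.0616  0.2249] F [ 0.5 -0.2 -1.6] w 0.632 q [-0.26  0.08  2.04 -0.03  1.03 -2.16]
rotvec deg [ 16.29 -49.28  -3.91] d tcp [ 0.0124  0.0272 -0.0489]
```

```bash
python3 -m inch '[{"dx":0.002,"dy":0,"dz":0,"rx":2.33,"ry":-7.04,"rz":-0.56},{"dx":0.002,"dy":0,"dz":0,"rx":2.33,"ry":-7.04,"rz":-0.56},{"dx":0.002,"dy":0,"dz":0,"rx":2.33,"ry":-7.04,"rz":-0.56},{"dx":0.002,"dy":0,"dz":0,"rx":2.33,"ry":-7.04,"rz":-0.56},{"dx":0.002,"dy":0,"dz":0,"rx":2.33,"ry":-7.04,"rz":-0.56},{"dx":0.002,"dy":0,"dz":0,"rx":2.33,"ry":-7.04,"rz":-0.56},{"dx":0.002,"dy":0,"dz":0,"rx":2.33,"ry":-7.04,"rz":-0.56},{"dx":0,"dy":0,"dz":0,"rx":0,"ry":0,"rz":0}]' -1 20
cat >> h.py <<'E'
B=np.array([.0349,0,.0958])  # cup bottom centre in tool
CH=np.array([.478,.194])
def cupst():
    M,p=tool(monitor.read_state());b=p+M@B;ax=-(M@np.array([.778,0,.628]));print("cup bottom",b.round(4),"axis",ax.round(3),"to chute",(CH-b[:2]).round(4));return b
E
python3 - <<'E'
from h import *
rep();cupst();plan(place(15,39),np.array([.45,-.02,.2]))
E
```

```text
clock: 15.45
tool_pos: [0.4094, -0.0174, 0.3377]
orientation: [0.39, -0.088, 0.916, 0.044]
wrist_force: [0.3, -0.3, -1.9]
width: 0.624
t 15.45 tcp [ 0.4094 -0.0174  0.3377] xang 190.5 z [ 0.706  0.149 -0.693] grasp [ 0.4553 -0.0078  0.2927] F [ 0.3 -0.3 -1.9] w 0.624 q [-0.34 -0.16  2.29  0.97  0.47 -2.87]
cup bottom [ 0.4533 -0.0076  0.2462] axis [0.087 0.005 0.996] to chute [0.0247 0.2016]
rotvec deg [ 0.43 -4.87  3.74] d tcp [-0.0082 -0.0157 -0.0968]
```

```bash
python3 -m inch '[{"dx":-0.003,"dy":0.015,"dz":0,"rx":0,"ry":0,"rz":0},{"dx":-0.003,"dy":0.015,"dz":-0.02,"rx":0,"ry":0,"rz":0},{"dx":0,"dy":0.01,"dz":-0.03,"rx":0,"ry":0,"rz":0},{"dx":0,"dy":0.005,"dz":-0.03,"rx":0,"ry":0,"rz":0},{"dx":0,"dy":0,"dz":-0.03,"rx":0,"ry":0,"rz":0}]' -1 20
python3 - <<'E'
from h import *
rep();cupst();plan(place(15,39),np.array([.45,.04,.1]))
E
```

```text
clock: 15.95
tool_pos: [0.4025, 0.0463, 0.2646]
orientation: [0.353, -0.083, 0.931, 0.029]
wrist_force: [0.5, -0.3, -1.8]
width: 0.63
t 15.95 tcp [0.4025 0.0463 0.2646] xang 190.2 z [ 0.653  0.113 -0.749] grasp [0.445  0.0536 0.216 ] F [ 0.5 -0.3 -1.8] w 0.63 q [-0.08 -0.02  2.37  1.11  0.19 -2.87]
cup bottom [0.4394 0.0525 0.1698] axis [0.163 0.032 0.986] to chute [0.0386 0.1415]
rotvec deg [ 2.26 -9.22  4.96] d tcp [-0.0013 -0.0193 -0.1237]
```

The wrist is near its limits here (q6 = −2.87, q5 small) for this approach azimuth. An approach from the left front (azimuth about −25°) keeps the joints mid-range. I'll untilt and go round.

```bash
python3 -m inch '[{"dx":-0.008,"dy":0,"dz":0.02,"rx":-2,"ry":7,"rz":0},{"dx":-0.008,"dy":0,"dz":0.02,"rx":-2,"ry":7,"rz":0},{"dx":-0.008,"dy":0,"dz":0.02,"rx":-2,"ry":7,"rz":0},{"dx":-0.005,"dy":0,"dz":0.02,"rx":-2,"ry":7,"rz":0},{"dx":-0.005,"dy":0,"dz":0.02,"rx":-2,"ry":7,"rz":0},{"dx":0,"dy":0,"dz":0.02,"rx":-1,"ry":4,"rz":0},{"dx":0,"dy":0,"dz":0,"rx":0,"ry":0,"rz":0}]' -1 20
python3 - <<'E'
from h import *
rep();cupst();plan(place(-25,90),np.array([.36,.29,.35]))
E
```

```text
clock: 16.65
tool_pos: [0.3821, 0.0539, 0.3428]
orientation: [0.109, -0.106, 0.988, 0.012]
wrist_force: [1.6, 0.5, -1.9]
width: 0.626
t 16.65 tcp [0.3821 0.0539 0.3428] xang 192.3 z [ 0.212  0.047 -0.976] grasp [0.3959 0.0569 0.2793] F [ 1.6  0.5 -1.9] w 0.626 q [-0.   -0.09  2.07  0.06  0.95 -1.82]
cup bottom [0.3692 0.0511 0.2417] axis [0.609 0.132 0.782] to chute [0.1088 0.1429]
rotvec deg [  1.39  12.7  -37.12] d tcp [-0.0221  0.2361  0.0722]
```

```bash
python3 -m inch '[{"dx":-0.004,"dy":0.01,"dz":0.035,"rx":0.3,"ry":2.5,"rz":-6.2},{"dx":-0.004,"dy":0.03,"dz":0.03,"rx":0.2,"ry":2.1,"rz":-6.2},{"dx":-0.004,"dy":0.04,"dz":0.01,"rx":0.2,"ry":2.1,"rz":-6.2},{"dx":-0.004,"dy":0.045,"dz":0,"rx":0.2,"ry":2,"rz":-6.2},{"dx":-0.004,"dy":0.045,"dz":0,"rx":0.2,"ry":2,"rz":-6.2},{"dx":-0.002,"dy":0.045,"dz":0,"rx":0.2,"ry":2,"rz":-6.2},{"dx":0,"dy":0.02,"dz":0,"rx":0,"ry":0,"rz":0},{"dx":0,"dy":0,"dz":0,"rx":0,"ry":0,"rz":0}]' -1 20
python3 - <<'E'
from h import *
rep();cupst();T=place(-25,39);b=np.array([.40,.23,.10]);M,p=tool(monitor.read_state())
print("rotvec",R.from_matrix(T@M.T).as_rotvec(degrees=True).round(2),"d",(b-T@B-p).round(4))
E
```

```text
clock: 17.45
tool_pos: [0.3593, 0.2896, 0.3994]
orientation: [-0.009, 0.225, 0.974, -0.005]
wrist_force: [0.2, -1.0, -2.1]
width: 0.627
t 17.45 tcp [0.3593 0.2896 0.3994] xang 154.0 z [-0.02  -0.005 -1.   ] grasp [0.3581 0.2893 0.3344] F [ 0.2 -1.  -2.1] w 0.627 q [ 0.57  0.1   1.73  0.01  1.33 -0.54]
cup bottom [0.3261 0.3044 0.3042] axis [ 0.712 -0.337  0.616] to chute [ 0.1519 -0.1104]
rotvec [-21.69 -47.15   1.22] d [-0.0069 -0.0375 -0.212 ]
```

```bash
python3 -m inch '[{"dx":-0.001,"dy":-0.004,"dz":-0.02,"rx":-3.1,"ry":-6.74,"rz":0.17},{"dx":-0.001,"dy":-0.004,"dz":-0.02,"rx":-3.1,"ry":-6.74,"rz":0.17},{"dx":-0.001,"dy":-0.004,"dz":-0.02,"rx":-3.1,"ry":-6.74,"rz":0.17},{"dx":-0.001,"dy":-0.004,"dz":-0.02,"rx":-3.1,"ry":-6.74,"rz":0.17},{"dx":-0.001,"dy":-0.004,"dz":-0.02,"rx":-3.1,"ry":-6.74,"rz":0.17},{"dx":-0.001,"dy":-0.004,"dz":-0.02,"rx":-3.1,"ry":-6.74,"rz":0.17},{"dx":-0.001,"dy":-0.004,"dz":-0.02,"rx":-3.1,"ry":-6.74,"rz":0.17},{"dx":0,"dy":0,"dz":0,"rx":0,"ry":0,"rz":0}]' -1 20
cat >> h.py <<'E'
def to(az,b):
    T=place(az,39);M,p=tool(monitor.read_state())
    print("rotvec",R.from_matrix(T@M.T).as_rotvec(degrees=True).round(2),"d",(np.array(b)-T@B-p).round(4))
E
python3 - <<'E'
from h import *
rep();cupst();to(-25,[.4,.23,.1])
E
```

```text
clock: 18.25
tool_pos: [0.3509, 0.2506, 0.2453]
orientation: [0.415, 0.184, 0.885, -0.101]
wrist_force: [0.2, -0.7, -2.1]
width: 0.627
t 18.25 tcp [0.3509 0.2506 0.2453] xang 157.6 z [ 0.698 -0.331 -0.635] grasp [0.3962 0.2291 0.204 ] F [ 0.2 -0.7 -2.1] w 0.627 q [ 0.85  0.26  2.18 -1.25  0.9   0.62]
cup bottom [0.3972 0.2274 0.1575] axis [0.019 0.019 0.999] to chute [ 0.0808 -0.0334]
rotvec [ 1.12 -1.01 -0.8 ] d [ 0.0016  0.0016 -0.0579]
```

```bash
python3 -m inch '[{"dx":0,"dy":0,"dz":-0.03,"rx":1.1,"ry":-1,"rz":-0.8},{"dx":0,"dy":0,"dz":-0.035,"rx":0,"ry":0,"rz":0},{"dx":0,"dy":0,"dz":-0.035,"rx":0,"ry":0,"rz":0},{"dx":0,"dy":0,"dz":-0.015,"rx":0,"ry":0,"rz":0}]' -1 20
python3 - <<'E'
from h import *
rep();cupst();to(-25,[.478,.194,.01])
E
```

```text
clock: 18.65
tool_pos: [0.3511, 0.2472, 0.1273]
orientation: [0.41, 0.194, 0.886, -0.097]
wrist_force: [0.1, -0.7, -0.3]
width: 0.625
t 18.65 tcp [0.3511 0.2472 0.1273] xang 155.8 z [ 0.689 -0.332 -0.644] grasp [0.3959 0.2257 0.0854] F [ 0.1 -0.7 -0.3] w 0.625 q [ 0.84  0.55  2.22 -1.52  0.83  1.05]
cup bottom [0.3967 0.2247 0.0389] axis [0.024 0.003 1.   ] to chute [ 0.0813 -0.0307]
rotvec [ 0.2  -1.32  0.11] d [ 0.0793 -0.0311 -0.0299]
```

```bash
python3 -m inch '[{"dx":0.02,"dy":-0.008,"dz":-0.002,"rx":0,"ry":-0.5,"rz":0},{"dx":0.02,"dy":-0.008,"dz":-0.002,"rx":0,"ry":-0.5,"rz":0},{"dx":0.02,"dy":-0.008,"dz":-0.002,"rx":0,"ry":-0.3,"rz":0},{"dx":0.017,"dy":-0.006,"dz":-0.002,"rx":0,"ry":0,"rz":0},{"dx":0,"dy":0,"dz":0,"rx":0,"ry":0,"rz":0}]' -1 20
python3 - <<'E'
from h import *
rep();cupst();to(-25,[.478,.194,.005])
E
```

```text
clock: 19.15
tool_pos: [0.4303, 0.224, 0.1279]
orientation: [0.399, 0.199, 0.888, -0.113]
wrist_force: [-0.1, 0.8, -1.0]
width: 0.626
t 19.15 tcp [0.4303 0.224  0.1279] xang 156.4 z [ 0.664 -0.359 -0.656] grasp [0.4735 0.2007 0.0853] F [-0.1  0.8 -1. ] w 0.626 q [ 0.66  0.58  2.12 -1.56  0.76  0.91]
cup bottom [0.4729 0.1988 0.0388] axis [0.051 0.021 0.998] to chute [ 0.0051 -0.0048]
rotvec [ 1.3  -2.85  1.36] d [ 0.0001 -0.0078 -0.0355]
```

Position is good, but q4 is at its limit (−1.56). Swinging the approach to azimuth −38° about the cup relieves it.

```bash
python3 - <<'E'
from h import *
to(-38,[.474,.197,.036]);to(-40,[.474,.197,.036])
E
```

```text
rotvec [  0.97  -2.98 -11.64] d [ 0.0023  0.0053 -0.0045]
rotvec [  0.92  -3.   -13.64] d [ 0.0035  0.0067 -0.0045]
```

```bash
python3 -m inch '[{"dx":0.002,"dy":0.003,"dz":0,"rx":0,"ry":0,"rz":-6.8},{"dx":0.002,"dy":0.004,"dz":0,"rx":0.4,"ry":-1.5,"rz":-6.8},{"dx":0,"dy":0,"dz":0,"rx":0.5,"ry":-1.5,"rz":0},{"dx":0,"dy":0,"dz":0,"rx":0,"ry":0,"rz":0}]' -1 20
python3 - <<'E'
from h import *
rep();cupst();to(-40,[.478,.194,.003])
E
```

```text
clock: 19.55
tool_pos: [0.4327, 0.2281, 0.128]
orientation: [0.395, 0.314, 0.85, -0.15]
wrist_force: [-0.6, 0.3, -1.2]
width: 0.625
t 19.55 tcp [0.4327 0.2281 0.128 ] xang 139.8 z [ 0.577 -0.503 -0.643] grasp [0.4702 0.1954 0.0862] F [-0.6  0.3 -1.2] w 0.625 q [ 0.69  0.62  2.03 -1.31  0.9   0.91]
cup bottom [0.4708 0.1944 0.0397] axis [ 0.02  -0.007  1.   ] to chute [ 0.0072 -0.0004]
rotvec [-0.35 -1.07  0.72] d [ 0.0051 -0.0004 -0.0376]
```

```bash
python3 -m inch '[{"dx":0.003,"dy":0,"dz":-0.012,"rx":-0.3,"ry":-1,"rz":0.5},{"dx":0.002,"dy":0,"dz":-0.012,"rx":0,"ry":0,"rz":0},{"dx":0,"dy":0,"dz":-0.008,"rx":0,"ry":0,"rz":0},{"dx":0,"dy":0,"dz":0,"rx":0,"ry":0,"rz":0}]' -1 20
python3 - <<'E'
from h import *
rep();cupst();to(-40,[.478,.194,.0])
E
```

```text
clock: 19.95
tool_pos: [0.4366, 0.2269, 0.0948]
orientation: [0.399, 0.309, 0.85, -0.15]
wrist_force: [-0.3, 1.1, -1.9]
width: 0.626
t 19.95 tcp [0.4366 0.2269 0.0948] xang 140.3 z [ 0.586 -0.502 -0.636] grasp [0.4747 0.1943 0.0535] F [-0.3  1.1 -1.9] w 0.626 q [ 0.68  0.69  2.02 -1.39  0.88  1.01]
cup bottom [0.4756 0.193  0.0069] axis [ 0.013 -0.001  1.   ] to chute [0.0024 0.001 ]
rotvec [-0.   -0.68  0.22] d [ 0.0012  0.0008 -0.0074]
```

Axis is within 0.8° and the offset under 3 mm. Now I'll lower onto the worktop gently.

```bash
python3 -m inch '[{"dx":0.002,"dy":0.001,"dz":-0.003,"rx":0,"ry":-0.5,"rz":0},{"dx":0,"dy":0,"dz":-0.0025,"rx":0,"ry":0,"rz":0},{"dx":0,"dy":0,"dz":-0.0025,"rx":0,"ry":0,"rz":0}]' -1 20
python3 - <<'E'
from h import *
rep();cupst()
for n in("scene","side"):
    im,d=imaging.capture(n);cv2.imwrite(f"pics/{n}2.png",im);P=pts(n,d)
    k=P[(d>0)&(np.hypot(P[...,0]-.478,P[...,1]-.194)<.034)&(P[...,2]>.008)&(P[...,2]<.085)]
    print(n,len(k),k.mean(0) if len(k) else 0,k.max(0) if len(k) else 0)
E
```

```text
clock: 20.25
tool_pos: [0.4388, 0.228, 0.0868]
orientation: [0.403, 0.31, 0.848, -0.149]
wrist_force: [1.9, 0.7, 10.6]
width: 0.63
t 20.25 tcp [0.4388 0.228  0.0868] xang 139.9 z [ 0.591 -0.502 -0.631] grasp [0.4772 0.1954 0.0458] F [ 1.9  0.7 10.6] w 0.63 q [ 0.69  0.72  2.02 -1.41  0.88  1.04]
cup bottom [ 0.4786  0.1941 -0.0007] axis [ 0.005 -0.001  1.   ] to chute [-0.0006 -0.0001]
scene 200 [0.4790875  0.19529002 0.0463871 ] [0.5028919  0.2259477  0.07393787]
side 183 [0.49354171 0.19466429 0.05073462] [0.50936489 0.22601869 0.07906789]
```

```bash
python3 -m inch '[{"dx":0,"dy":0,"dz":0,"rx":0,"ry":0,"rz":0},{"dx":0,"dy":0,"dz":0,"rx":0,"ry":0,"rz":0},{"dx":0,"dy":0,"dz":0,"rx":0,"ry":0,"rz":0},{"dx":0,"dy":0,"dz":0,"rx":0,"ry":0,"rz":0},{"dx":0,"dy":0,"dz":0,"rx":0,"ry":0,"rz":0}]' 0.5
python3 - <<'E'
from h import *
rep();cupst()
E
```

```text
clock: 20.85
tool_pos: [0.4389, 0.2281, 0.0874]
orientation: [0.403, 0.31, 0.848, -0.148]
wrist_force: [0.3, -0.5, -0.7]
width: 0.75
t 20.85 tcp [0.4389 0.2281 0.0874] xang 139.9 z [ 0.592 -0.502 -0.631] grasp [0.4774 0.1955 0.0463] F [ 0.3 -0.5 -0.7] w 0.75 q [ 0.69  0.71  2.02 -1.41  0.88  1.03]
cup bottom [ 4.787e-01  1.943e-01 -2.000e-04] axis [ 0.004 -0.001  1.   ] to chute [-0.0007 -0.0003]
```

```bash
python3 -m inch '[{"dx":-0.006,"dy":0.005,"dz":0.006,"rx":0,"ry":0,"rz":0},{"dx":-0.012,"dy":0.01,"dz":0.011,"rx":0,"ry":0,"rz":0},{"dx":-0.012,"dy":0.01,"dz":0.011,"rx":0,"ry":0,"rz":0},{"dx":-0.015,"dy":0.01,"dz":0.015,"rx":0,"ry":0,"rz":0},{"dx":-0.02,"dy":0.01,"dz":0.02,"rx":0,"ry":0,"rz":0},{"dx":-0.03,"dy":0.01,"dz":0.02,"rx":0,"ry":0,"rz":0},{"dx":-0.03,"dy":0.01,"dz":0.02,"rx":0,"ry":0,"rz":0},{"dx":0,"dy":0,"dz":0,"rx":0,"ry":0,"rz":0}]' 0.5
python3 - <<'E'
from h import *
rep()
im,d,M,p=wcap();cv2.imwrite("pics/w6.png",im);P=wpts(d,M,p)
S={"wrist":(P,d)}
for n in("scene","side"):
    i2,d2=imaging.capture(n);cv2.imwrite(f"pics/{n}3.png",i2);S[n]=(pts(n,d2),d2)
for n,(P,d) in S.items():
    q=(d>0)&(np.hypot(P[...,0]-.478,P[...,1]-.194)<.05)
    k=P[q&(P[...,2]>.008)&(P[...,2]<.085)]
    if len(k)>20:
        print(n,"cup",len(k),"zmax",np.percentile(k[:,2],99).round(4));
        for lo,hi in((.01,.03),(.03,.05),(.05,.068)):
            t=k[(k[:,2]>lo)&(k[:,2]<hi)]
            if len(t)>8:
                A=np.c_[2*t[:,:2],np.ones(len(t))];s=np.linalg.lstsq(A,(t[:,:2]**2).sum(1),rcond=None)[0];print("  ring",lo,s[:2].round(4),np.sqrt(s[2]+s[0]**2+s[1]**2).round(4))
        r=k[k[:,2]>.064];print("  rim",cv2.minEnclosingCircle(r[:,:2].astype(np.float32)) if len(r)>5 else 0)
    C=np.array([.588,.2]);dd=np.hypot(P[...,0]-C[0],P[...,1]-C[1]);k=P[(d>0)&(dd>.117)&(dd<.17)&(P[...,2]>.235)&(P[...,2]<.265)]
    if len(k)>20: rc=cv2.minAreaRect(k[:,:2].astype(np.float32));print(n,"knob",rc,np.degrees(np.arctan2(rc[0][1]-C[1],rc[0][0]-C[0]))%360)
E
```

```text
clock: 21.65
tool_pos: [0.3061, 0.2961, 0.1958]
orientation: [0.401, 0.311, 0.849, -0.148]
wrist_force: [0.6, -0.5, -0.1]
width: 0.752
t 21.65 tcp [0.3061 0.2961 0.1958] xang 139.9 z [ 0.589 -0.501 -0.634] grasp [0.3443 0.2636 0.1546] F [ 0.6 -0.5 -0.1] w 0.752 q [ 1.01  0.45  2.07 -1.03  1.1   0.86]
wrist cup 3494 zmax 0.0688
  ring 0.01 [0.4763 0.1979] 0.0288
  ring 0.03 [0.4758 0.1982] 0.0283
  ring 0.05 [0.4753 0.1985] 0.0279
  rim ((0.4761364161968231, 0.1977870762348175), 0.03121495246887207)
scene cup 280 zmax 0.0705
  ring 0.01 [0.4747 0.1946] 0.0284
  ring 0.03 [0.4741 0.1943] 0.0282
  ring 0.05 [0.4738 0.195 ] 0.0278
  rim ((0.47369328141212463, 0.19641853868961334), 0.03170732781291008)
scene knob ((0.45940101146698, 0.14161652326583862), (0.04789828136563301, 0.019807107746601105), 16.900867462158203) 204.41787720358215
side cup 350 zmax 0.0752
  ring 0.01 [0.4768 0.1963] 0.0281
  ring 0.03 [0.4774 0.1959] 0.0277
  ring 0.05 [0.4772 0.1965] 0.028
  rim ((0.47638368606567383, 0.1984141319990158), 0.032898589968681335)
side knob ((0.45968300104141235, 0.14457063376903534), (0.04400181025266647, 0.01987699419260025), 18.315685272216797) 203.36299834481318
```

View pics/w6.png

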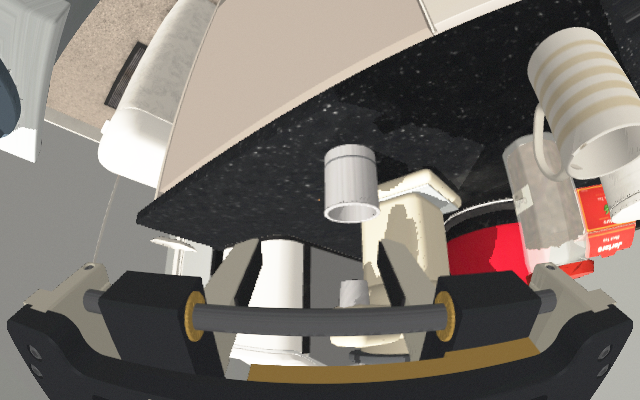

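The picture shows the cup upright at (350,183) and the chute tip at (352,292); the mug and jar are untouched. One last direct check of the chute end against the cup.

```bash
python3 - <<'E'
from h import *
im,d,M,p=wcap();P=wpts(d,M,p)
k=P[(d>0)&(np.hypot(P[...,0]-.478,P[...,1]-.194)<.03)&(P[...,2]>.135)&(P[...,2]<.162)]
print("chute pts",len(k))
if len(k)>20:
    A=np.c_[2*k[:,:2],np.ones(len(k))];s=np.linalg.lstsq(A,(k[:,:2]**2).sum(1),rcond=None)[0];print("chute",s[:2].round(4),"r",np.sqrt(s[2]+s[0]**2+s[1]**2).round(4),"zmin",k[:,2].min().round(4))
for n in("scene","side"):
    a=np.load(n+"0.npz");i2,d2=imaging.capture(n);Q0,Q1=pts(n,a["d"]),pts(n,d2)
    for nm,c,h in(("jar",(.59,.394),.163),("canister",(.62,.49),.13),("mug",(.45,.44),.095)):
        o=[]
        for Q,dd in((Q0,a["d"]),(Q1,d2)):
            k=Q[(dd>0)&(np.hypot(Q[...,0]-c[0],Q[...,1]-c[1])<.07)&(abs(Q[...,2]-h)<.012)];o.append((len(k),k[:,:2].mean(0).round(3) if len(k) else None))
        print(n,nm,o)
E
```

```text
chute pts 621
chute [0.4768 0.1968] r 0.0135 zmin 0.1401
scene jar [(200, array([0.587, 0.39 ])), (203, array([0.587, 0.39 ]))]
scene canister [(13, array([0.594, 0.521])), (11, array([0.596, 0.519]))]
scene mug [(102, array([0.45 , 0.443])), (76, array([0.463, 0.435]))]
side jar [(387, array([0.59 , 0.395])), (161, array([0.603, 0.411]))]
side canister [(105, array([0.602, 0.521])), (131, array([0.6  , 0.517]))]
side mug [(0, None), (0, None)]
```

```bash
python3 -c "
from cell import env
print(env.finish_job())"
```

```text
the job is handed in; nothing more can be done
None
```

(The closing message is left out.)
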